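# Pull out the caddy carriage and lift the jar caddy level

### The arm

A 6-joint arm with a two-finger parallel gripper is mounted at the origin on a cart in front of the work surface, level with it; the furniture and walls round the work are solid. World frame = base frame: x ahead of the robot, y to its left, z up, the work surface at z = 0. Lengths are in mm, angles in rad, forces in N, time in s.
With the tool pointing down it reaches from about 350 to 975 mm from the base axis. Payload 7.1 kg.
Tool frame: the origin (TCP) lies on the centre line of the jaws, within the pads' length; the fingertips stand 14 mm ahead of it and the grasp point (between the pads) lies 5 mm behind it; x points along the fingers, z is the direction in which the jaws open and shut, and the axes are right-handed (so a half turn about x gives the same grasp; the last joint's range is limited). The gripper opens to 88 mm and grips with 3 to 60 N. Pads are 20 mm wide; open, the fingers measure 115 mm over their backs; the gripper's body (75 mm by 178 mm) begins 61 mm behind the grasp point.
Start: joints at [-1.149, 0.423, 1.63, -0, 1.089, -0.019], TCP at [266.679, -565.232, 203.375] pointing down, gripper open.
Joint ranges: [-3, 3], [-0.9, 2.11], [0.09, 2.58], [-1.31, 4.45], [0.11, 2.69], [-2.54, 2.54]. Speed limits (rad/s): [2.39, 2.39, 3.01, 3.14, 3.14, 3.14].

### API

Orientations are given as a rotation vector (axis times angle).
In Python, from workcell import ctrl gives the robot as it stands.
- The arm moves only by the tool servo_tool, never from a script. Its argument "plan" is a list that holds one entry, the list of rows, each a list of 7 numbers: the shift along the tool's x, y, z in cm, then the turn, a rotation vector about the tool's x, y, z in rad, then the finger opening in cm, from 0 to 8.78. A call has 1 to 8 rows; each row is the pose to reach, as a shift and turn from the pose commanded when the call began, along the tool's axes at that moment; what a row does not reach only later rows make up. A row lasts 1/12 s, in which the tool goes at most 41.7 mm and 7.16 degrees, less where a joint would pass 70% of its speed; a pose out of reach is approached as far as the arm can. A call with a gripper value outside its range is refused whole. The fingers move at their own pace and stop on an object; the grip force is fixed at half the most. Time passes only in rows, so rows that repeat a pose let the fingers close. It gives the time, the measured TCP pose, the force and the opening at its end, in the units of the state.
- ctrl.get_obs(): the state, without advancing time (a new reading comes with each control period).
- ctrl.get_image(name): name is "side" or "top"; returns the picture (384x512x3 uint8, red, green, blue); there is no depth.
- ctrl.calibration(name): a dict with "K" (3x3 intrinsics, pixels), "view" (4x4, takes a point from world to camera coordinates). Camera axes: x right, y up, looking along -z (the intrinsics and any distortion apply to the point x, -y, -z); pixel columns grow to the right and rows downward; lengths in mm; the calibration is good to about 2 mm. A picture is of the moment at which its call begins. calibration takes no time and is no camera call.
- ctrl.close_job(): hands the job in, once; it reports no verdict.
The state is a dict: "t": time; "qpos": joint angles; "qvel": joint speeds; "joint_torque": joint torques, N m; "ee_pos": TCP position; "orientation": TCP orientation; "ft_force": force on the tool from outside, world axes, zero at the start; "moment": the same for the moment, N m; "width": finger opening in mm.
Only numpy, scipy, OpenCV 4.12 (cv2) and the standard library are available. Lean on these libraries where they do the work, as an engineer would, in place of code of your own. Each camera call takes 0.05 s, during which the arm holds its last target.

### The job

Pull the wooden carriage (it has a metal knob for this) out towards you until it reaches its front stop, with the jar caddy riding on it. Then lift the caddy, which has a carrying bar across its top, about 10 cm clear of the carriage, keeping it level with its two spice jars and the salt shaker standing in it; the carriage stays out, and everything else on the worktop stays where it is. Finish while still holding the caddy in the air, level and motionless: do not put it down or let go.

Things in the scene. Friction and masses are not known exactly. Their poses are not given: they have to be found in the camera images.
- dock: low pull-out base with two metal runners fixed to the worktop, 300 x 150 mm; origin on the worktop, below the knob when the carriage is fully in. x points to the back (within 0.15 rad of world x), z up. The carriage on it is a wooden board 172 (x) x 186 mm (y), top 26 mm above the worktop. A wall cabinet overhangs the worktop beyond world x = 0.63: little room above the caddy until it is out
- carriage (a joint): travel of the carriage in m: 0 fully in (at the start), 0.12 at the front stop; it grows as the carriage moves along the dock's -x axis, towards the robot. It slides with about 2 N of friction and stays where it is left
- carriage_knob (a point): upright round metal knob near the front edge of the carriage, 26 mm diameter; this point is on its axis 55 mm above the worktop, the height to grip it. It rises from the board (26 mm above the worktop) to 76 mm. Axes as the dock's. The caddy's near face is 68 mm behind the knob's axis
- caddy: the whole jar caddy: light wooden carrier 64 (x) x 168 (y) x 176 mm high, 0.3 to 0.45 kg empty, loose in a carriage recess with a lip 6 mm high; origin at the centre of its underside, 26 mm above the worktop, 100 mm behind the knob, axes as the dock's at the start. Three cells in a row along y, walls 48 mm high; end boards carry the bar
- caddy_bar (a point): centre of the caddy's carrying bar, 165 mm above the caddy's underside, where it is gripped: rounded wooden bar 16 mm thick (x), 22 mm high, 152 mm free length along y between the end boards; the jars' tops are 52 mm below this point. z is the caddy's up axis
- spice_a_mid (a point): spice jar with dark cap, 41 mm diameter, 105 mm high, 0.11 kg, standing loosely in a cell of the caddy (which cell varies); this point is at its centre, 52.5 mm above its underside, z up its axis
- spice_c_mid (a point): second spice jar with dark cap, 41 mm diameter, 105 mm high, 0.11 kg, in another cell; this point is at its centre, 52.5 mm above its underside, z up its axis
- salt_shaker_mid (a point): salt shaker with domed top, 44 mm diameter, 90 mm high, 0.1 kg, in the remaining cell; this point is at its centre, 45 mm above its underside, z up its axis
- garlic_mid (a point): bystander: garlic bulb, 60 mm wide, 58 mm high, to the left of the carriage's track; this point is its centre
- lemon_mid (a point): bystander: lemon lying on its side, 78 x 55 mm, 56 mm high, to the right of the carriage's track; this point is its centre
- mug_blue_mid (a point): bystander: striped mug, 86 mm diameter, 116 mm over its handle, 90 mm high, at the left of the worktop, beside the side wall (floor to ceiling, y = 0.36 to 0.46, from x = 0.26 to the back; the arm must pass round its near end if it starts beyond it); this point is at its centre, 45 mm above its underside, z up its axis
- honey_jar_mid (a point): bystander: glass jar with black lid, 63 mm diameter, 94 mm high, at the left by the wall; this point is at its centre, 47 mm above its underside, z up its axis
- spice_b_mid (a point): bystander: third spice jar with dark cap, 41 mm diameter, 105 mm high, standing alone on the worktop at the right rear, not in the caddy; this point is at its centre, 52.5 mm above its underside, z up its axis
Not all that is in view belongs to the job. What is shaped like the part that bears spice_a_mid but pink or turquoise is not meant.

How it is judged (in metres and radians):
On the way, in this order (a step that is already met when the one before it is completed fails the run):
1. the carriage is at its front stop (within 7 mm) with the caddy still standing in its recess (value of joint carriage above 0.113 m and z of caddy_bar in the frame of dock below 0.197 m and x of caddy_bar in the frame of dock below 0 m), for 0.2 s.
2. the caddy is in the air, at least 50 mm above the carriage, level within 6 degrees, held by the gripper alone (z of caddy_bar in the frame of dock between 0.241 and 0.371 m and angle between caddy_bar's own z axis and vertical below 0.105 rad and contact force between caddy and the fingers above 2 N and contact force between caddy and dock below 0.05 N and value of joint carriage above 0.108 m), for 0.3 s.
At the end, for the whole second after the job is handed in: the gripper holds the caddy 50 to 180 mm above its place on the carriage, touching neither carriage nor base, level within 6 degrees (0.105 rad) and at rest (below 20 mm/s and 0.15 rad/s), both spice jars and the salt shaker upright in it, the carriage within 12 mm of its front stop (all of step 2 and angle between each of spice_a_mid, spice_c_mid, salt_shaker_mid's own z axis and vertical below 0.35 rad and z of each of spice_a_mid, spice_c_mid, salt_shaker_mid in the frame of caddy_bar below -0.085 m and horizontal distance between each of spice_a_mid, spice_c_mid, salt_shaker_mid and caddy_bar below 0.085 m and linear speed of caddy below 0.02 m/s and angular speed of caddy below 0.15 rad/s); the arm keeps its last pose, push and grip.
It fails at once if the caddy tips by more than 14 degrees (angle between caddy_bar's own z axis and vertical above 0.25 rad).
It fails at once if a bystander is moved by more than 30 mm (distance of any of garlic_mid, lemon_mid, mug_blue_mid, honey_jar_mid, spice_b_mid from where it was at the start of the episode above 0.03 m).
It also fails if it takes over 54 s, if anything falls off the work surface, if the arm or the gripper's body presses on something with over 40 N, if the wrist force passes 120 N, or if a joint passes its speed limit or range.

## Working session

There is one attempt and no reset: what is moved stays moved. The work goes in short steps, Python scripts to look and compute and a tool call to move; the robot and the scene stay as the last step left them, time stands still between calls to the robot, and variables do not carry over. Pictures are saved under pics/ and viewed, and the job is handed in when it is done.

Besides the shell and the picture viewer there is one more tool, called after "Request:" by a JSON object that holds its "op" and its "data", one argument or row to a line. servo_tool: Moves the arm, as the interface text tells. Its arguments: {"type":"object","properties":{"plan":{"type":"array","items":{"type":"array","items":{"type":"array","items":{"type":"number"}}}}},"required":["plan"]}

```bash
ls; mkdir -p pics; python3 - <<'E'
from workcell import ctrl
import cv2,numpy as np
o=ctrl.get_obs();print({k:np.round(v,3) for k,v in o.items()})
for n in("side","top"):
    im=ctrl.get_image(n);cv2.imwrite(f"pics/{n}0.png",im[:,:,::-1])
    c=ctrl.calibration(n);print(n,c)
E
```

```text
pics
{'t': np.float64(0.0), 'qpos': array([-1.149,  0.424,  1.631, -0.   ,  1.089, -0.019]), 'qvel': array([-0.001,  0.001, -0.   ,  0.001,  0.   , -0.001]), 'joint_torque': array([ 0.0000e+00, -5.4463e+01, -2.7366e+01,  6.4000e-02,  2.3000e-02,
       -0.0000e+00]), 'ee_pos': array([ 266.449, -564.719,  202.603]), 'orientation': array([ 0.88 ,  1.387, -0.878]), 'ft_force': array([-0.096, -0.524, -0.652]), 'moment': array([-0.033, -0.01 , -0.009]), 'width': np.float64(87.89)}
side {'K': array([[377.33768226,   0.        , 254.56973635],
       [  0.        , 377.33768226, 186.06204709],
       [  0.        ,   0.        ,   1.        ]]), 'view': array([[ 9.95672019e-01, -9.24317367e-02,  9.67496470e-03,
        -5.34976808e+02],
       [ 3.17652238e-02,  4.36298938e-01,  8.99240906e-01,
        -1.75629704e+02],
       [-8.73395755e-02, -8.95041681e-01,  4.37346759e-01,
        -8.99496417e+02],
       [ 0.00000000e+00,  0.00000000e+00,  0.00000000e+00,
         1.00000000e+00]])}
top {'K': array([[380.96802123,   0.        , 247.66102237],
       [  0.        , 380.96802123, 198.1429187 ],
       [  0.        ,   0.        ,   1.        ]]), 'view': array([[-2.21885277e-02, -9.99740226e-01,  5.21058194e-03,
         4.53663743e+01],
       [ 9.90913862e-01, -2.13004844e-02,  1.32800633e-01,
        -5.68949380e+02],
       [-1.32655147e-01,  8.10988839e-03,  9.91129074e-01,
        -9.44091072e+02],
       [ 0.00000000e+00,  0.00000000e+00,  0.00000000e+00,
         1.00000000e+00]])}
```

View pics/side0.png

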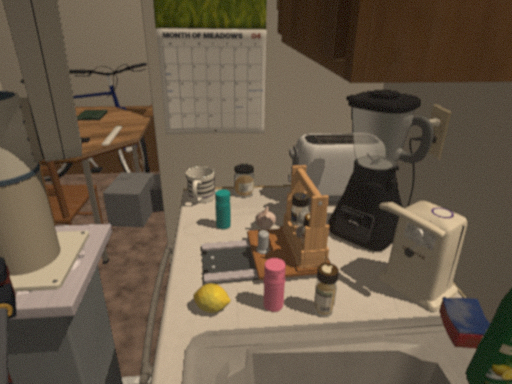

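View pics/top0.png

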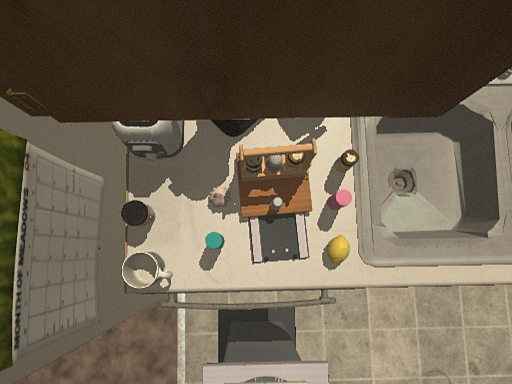

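The side view shows the knob near (263,240) and the caddy at (305,215). In the top view the knob is near (277,203) and the bar runs from about (240,150) to (314,143). I'll zoom in next.

```bash
python3 - <<'E'
import cv2
a=cv2.imread("pics/top0.png")[120:280,190:370];cv2.imwrite("pics/tz.png",cv2.resize(a,None,fx=4,fy=3.7,interpolation=2) if 0 else cv2.resize(a,(675,600),interpolation=2))
a=cv2.imread("pics/side0.png")[150:330,190:370];cv2.imwrite("pics/sz.png",cv2.resize(a,(600,600),interpolation=2))
E
```

```text
(no output)
```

View pics/tz.png

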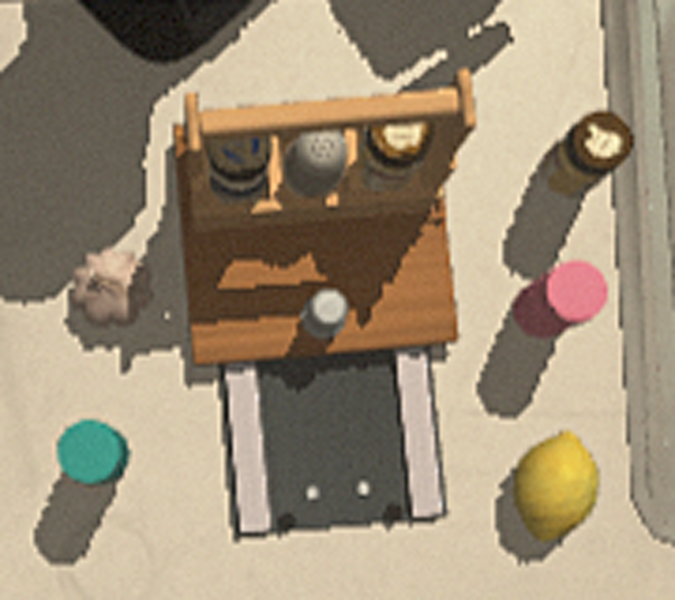

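View pics/sz.png

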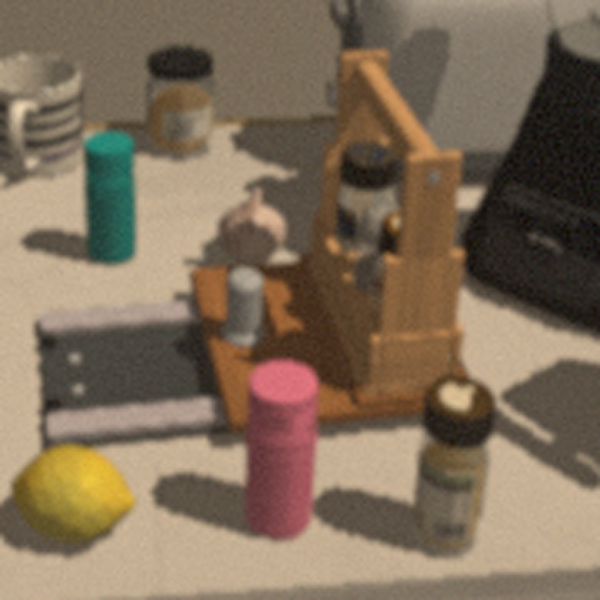

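```bash
cat > h.py <<'E'
import numpy as np
from workcell import ctrl
def cam(n):
    c=ctrl.calibration(n);return c["K"],c["view"]
def ray(n,u,v):
    K,V=cam(n);d=np.linalg.solve(K,[u,v,1]);d=np.array([d[0],-d[1],-d[2]])
    R=V[:3,:3];return -R.T@V[:3,3],R.T@d
def onz(n,u,v,z):
    o,d=ray(n,u,v);return o+d*(z-o[2])/d[2]
def proj(n,p):
    K,V=cam(n);q=V[:3,:3]@p+V[:3,3];q=K@[q[0],-q[1],-q[2]];return q[:2]/q[2]
def tri(a,b):
    o1,d1=ray("side",*a);o2,d2=ray("top",*b)
    s=np.linalg.lstsq(np.c_[d1,-d2],o2-o1,rcond=None)[0];p=o1+d1*s[0];q=o2+d2*s[1];return (p+q)/2,np.linalg.norm(p-q)
E
python3 - <<'E'
from h import *
np.set_printoptions(precision=1,suppress=True)
print([ray(n,0,0)[0] for n in("side","top")])
T=lambda u,v:((u+.5)/3.75-.5+190,(v+.5)/3.75-.5+120)
S=lambda u,v:((u+.5)/3.3333-.5+190,(v+.5)/3.3333-.5+150)
k=onz("top",*T(328,306),76);print("knob top",k,onz("side",*S(247,275),76),tri(S(247,275),T(328,306)))
fl=onz("top",*T(195,362),26);fr=onz("top",*T(457,340),26);print("board front",fl,fr,np.linalg.norm(fl-fr))
d=fl-fr;print("yaw",np.arctan2(-d[0],d[1]))
rl=[onz("top",*T(*p),z) for p,z in(((236,537),10),((446,516),10))];print(rl);d=rl[0]-rl[1];print(np.arctan2(-d[0],d[1]))
a=onz("top",*T(200,103),200);b=onz("top",*T(460,90),200);print("bar back edge",a,b);d=a-b;print(np.arctan2(-d[0],d[1]))
a=onz("top",*T(200,130),200);b=onz("top",*T(460,117),200);print("bar low edge",a,b);d=a-b;print(np.arctan2(-d[0],d[1]))
for nm,p,z in(("turq",(92,450),100),("pink",(576,292),100),("garlic",(105,287),30),("lemon",(557,485),28),("spb",(602,140),105)):print(nm,onz("top",*T(*p),z))
E
```

```text
[array([ 459.7, -777.9,  556.5]), array([ 439.5,   40.9, 1011. ])]
knob top [555.4 -39.4  76. ] [554.3 -40.4  76. ] (array([554.9, -39.4,  75.4]), np.float64(1.08010431059921))
board front [524.6  49.5  26. ] [ 535.9 -132.4   26. ] 182.25339380572618
yaw 0.062263703489107
[array([404.1,  23.7,  10. ]), array([ 415.2, -122.1,   10. ])]
0.07593539905759537
bar back edge [660.9  42.  200. ] [ 665.6 -110.1  200. ]
0.030558209875306632
bar low edge [644.8  42.4 200. ] [ 649.4 -109.3  200. ]
0.03032303104282864
turq [463.7 115.2 100. ]
pink [ 558.1 -197.5  100. ]
garlic [577.7 110.8  30. ]
lemon [ 434.9 -196.    28. ]
spb [ 656.7 -218.7  105. ]
```

```bash
cat >> h.py <<'E'
from scipy.spatial.transform import Rotation as Ro
np.set_printoptions(precision=3,suppress=True)
def goal(p,jaw_yaw):
    """tool straight down, tool z along world yaw jaw_yaw (mod pi); prints shift cm & turn from current measured"""
    o=ctrl.get_obs();R=Ro.from_rotvec(o["orientation"])
    best=None
    for k in(0,np.pi):
        z=np.array([np.cos(jaw_yaw+k),np.sin(jaw_yaw+k),0]);x=np.array([0,0,-1.]);y=np.cross(z,x)
        r=(R.inv()*Ro.from_matrix(np.c_[x,y,z])).as_rotvec()
        print("q6",o["qpos"][5].round(3),"pos",o["ee_pos"].round(1),"shift cm",(R.inv().apply(np.array(p)-o["ee_pos"])/10).round(2),"turn",r.round(3),"f",o["ft_force"].round(1),"w",o["width"].round(1))
E
python3 - <<'E'
from h import *
print(Ro.from_rotvec(ctrl.get_obs()["orientation"]).as_matrix())
goal([555,-39.5,203],np.pi/2+.06)
goal([535,-41,250],.06)
for u in (150,250,400):
    o,d=ray("top",u,118);print("cab",o+d*(630-o[0])/d[0])
E
```

```text
[[-0.001  0.904  0.427]
 [ 0.001  0.427 -0.904]
 [-1.     0.    -0.001]]Traceback (most recent call last):
  File "<stdin>", line 3, in <module>
  File "h.py", line 24, in goal
    print("q6",o["qpos"][5].round(3),"pos",o["ee_pos"].round(1),"shift cm",(R.inv().apply(np.array(p)-o["ee_pos"])/10).round(2),"turn",r.round(3),"f",o["ft_force"].round(1),"w",o["width"].round(1))
                                                                                                                                                                                 ^^^^^^^^^^^^^^^^
AttributeError: 'float' object has no attribute 'round'
```

```bash
sed -i 's/o\["width"\].round(1)/round(o["width"],1)/' h.py; python3 - <<'E'
from h import *
goal([555,-39.5,203],np.pi/2+.06)
goal([535,-41,250],.06)
for u in (150,250,400):
    o,d=ray("top",u,118);print("cab",o+d*(630-o[0])/d[0])
E
```

```text
q6 -0.019 pos [ 266.5 -564.8  202.7] shift cm [  0.02  48.51 -35.19] turn [-2.761 -0.    -0.002] f [-0.8  0.6  0.2] w 87.7
q6 -0.019 pos [ 266.5 -564.8  202.7] shift cm [  0.02  48.51 -35.19] turn [ 0.381 -0.001  0.   ] f [-0.8  0.6  0.2] w 87.7
q6 -0.019 pos [ 266.5 -564.8  202.7] shift cm [ -4.68  46.63 -35.92] turn [-1.19  -0.001 -0.001] f [-0.8  0.6  0.2] w 87.7
q6 -0.019 pos [ 266.5 -564.8  202.7] shift cm [ -4.68  46.63 -35.92] turn [ 1.952 -0.001  0.001] f [-0.8  0.6  0.2] w 87.7
cab [630.    174.721 481.344]
cab [630.     30.431 473.06 ]
cab [ 630.    -195.489  460.09 ]
```

Request:
{"op": "servo_tool", "data": {
  "plan": [
    [[0,2,-1.4,0.02,0,0,8.7],[0,5,-3.6,0.05,0,0,8.7],[0,8.2,-5.9,0.08,0,0,8.7],[0,11.4,-8.2,0.11,0,0,8.7],[0,14.6,-10.5,0.14,0,0,8.7],[0,17.8,-12.8,0.17,0,0,8.7],[0,21,-15.1,0.2,0,0,8.7],[0,24.2,-17.5,0.2,0,0,8.7]]
  ]
}}

```text
t: 0.77
ee_pos: [411.3, -301.9, 203.2]
orientation: [1.032, 1.313, -1.032]
ft_force: [0.7, -0.1, 1.2]
width: 86.7
```

```bash
python3 -c "
from h import *
goal([555,-39.5,203],np.pi/2+.06)"
```

```text
q6 0.675 pos [ 411.3 -301.9  203.2] shift cm [  0.03  20.17 -22.1 ] turn [-2.963 -0.    -0.   ] f [ 0.7 -0.1  1.2] w 86.7
q6 0.675 pos [ 411.3 -301.9  203.2] shift cm [  0.03  20.17 -22.1 ] turn [ 0.179 -0.     0.   ] f [ 0.7 -0.1  1.2] w 86.7
```

Request:
{"op": "servo_tool", "data": {
  "plan": [
    [[0,2.6,-2.8,0.03,0,0,8.7],[0,5.2,-5.7,0.06,0,0,8.7],[0,7.8,-8.6,0.09,0,0,8.7],[0,10.4,-11.4,0.12,0,0,8.7],[0,13,-14.3,0.15,0,0,8.7],[0,15.6,-17.1,0.18,0,0,8.7],[0,18.2,-20,0.18,0,0,8.7],[0,20.1,-22,0.18,0,0,8.7]]
  ]
}}

```text
t: 1.43
ee_pos: [554.5, -39.3, 203.2]
orientation: [1.164, 1.238, -1.163]
ft_force: [-0.1, -0.5, 0.5]
width: 87.0
```

```bash
python3 - <<'E'
from h import *
import cv2
goal([555,-39.5,50],np.pi/2+.06)
for n in("side","top"):
    im=ctrl.get_image(n)[:,:,::-1]
    a=im[120:280,190:370] if n=="top" else im[130:310,190:370]
    cv2.imwrite(f"pics/{n}1.png",cv2.resize(a,None,fx=3,fy=3,interpolation=2))
E
```

```text
q6 1.416 pos [554.5 -39.3 203.2] shift cm [15.32  0.05  0.03] turn [-3.14  -0.    -0.001] f [-0.1 -0.5  0.5] w 87.0
q6 1.416 pos [554.5 -39.3 203.2] shift cm [15.32  0.05  0.03] turn [ 0.002 -0.     0.   ] f [-0.1 -0.5  0.5] w 87.0
```

View pics/side1.png

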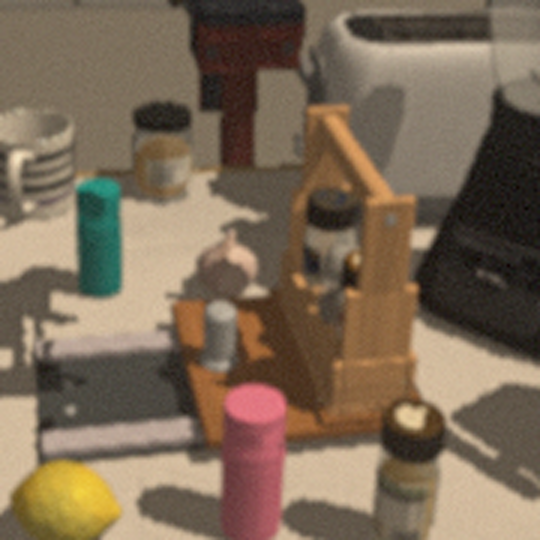

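View pics/top1.png

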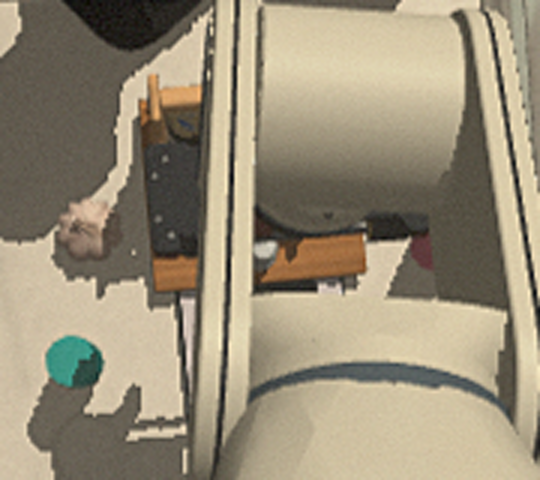

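```bash
python3 - <<'E'
from h import *
import cv2
print(ctrl.get_obs()["qpos"])
for n in("side","top"):
    im=ctrl.get_image(n)[:,:,::-1]
    cv2.imwrite(f"pics/{n}2.png",cv2.resize(im,(768,576),interpolation=2))
print(proj("side",[554.5,-39.3,189]),proj("side",[554.5,-39.3,269]))
E
```

```text
[-0.092  0.323  1.783  0.001  1.034  1.414]
[264.836 188.429] [265.655 154.392]
```

View pics/side2.png

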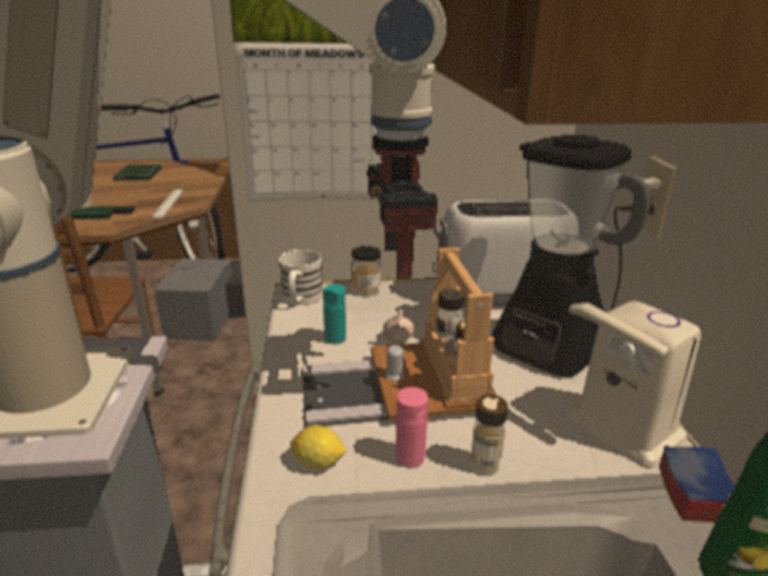

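View pics/top2.png

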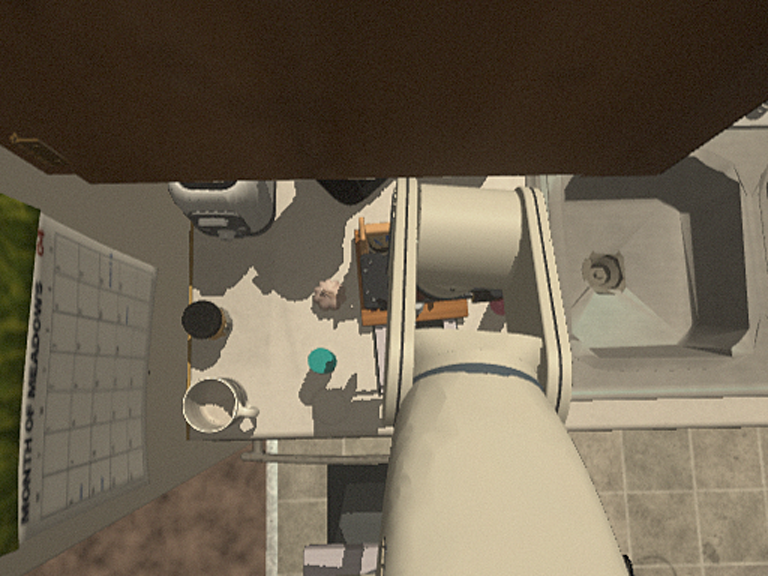

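The fingers are above the knob: the tip shows at (405,278) in the enlarged side view, which matches the projection. The wrist is well above the caddy, so I'll go down.

Request:
{"op": "servo_tool", "data": {
  "plan": [
    [[2,0,0,0,0,0,8.7],[4.5,0,0,0,0,0,8.7],[7,0,0,0,0,0,8.7],[9.5,0,0,0,0,0,8.7],[12,0,0,0,0,0,8.7],[14,0,0,0,0,0,8.7],[15.3,0,0,0,0,0,8.7],[15.3,0,0,0,0,0,8.7]]
  ]
}}

```text
t: 2.3
ee_pos: [550.6, -43.5, 47.6]
orientation: [1.163, 1.241, -1.17]
ft_force: [-0.4, 0.2, 0.6]
width: 87.3
```

Request:
{"op": "servo_tool", "data": {
  "plan": [
    [[0,0,0,0,0,0,1.5],[0,0,0,0,0,0,1.5],[0,0,0,0,0,0,1.5],[0,0,0,0,0,0,1.5],[0,0,0,0,0,0,1.5],[0,0,0,0,0,0,1.5],[0,0,0,0,0,0,1.5],[0,0,0,0,0,0,1.5]]
  ]
}}

```text
t: 2.97
ee_pos: [553.7, -42.0, 50.6]
orientation: [1.164, 1.237, -1.164]
ft_force: [1.2, -0.3, -0.1]
width: 37.1
```

```bash
python3 - <<'E'
from h import *
import cv2
goal([435,-46.7,50],np.pi/2+.06)
for n in("side","top"):
    im=ctrl.get_image(n)[:,:,::-1]
    a=im[120:280,190:370] if n=="top" else im[130:310,190:370]
    cv2.imwrite(f"pics/{n}3.png",cv2.resize(a,None,fx=3,fy=3,interpolation=2))
E
```

```text
q6 1.413 pos [553.7 -42.   50.6] shift cm [  0.05 -11.87  -0.26] turn [-3.141  0.     0.   ] f [ 1.2 -0.3 -0.1] w 37.1
q6 1.413 pos [553.7 -42.   50.6] shift cm [  0.05 -11.87  -0.26] turn [ 0.001  0.    -0.   ] f [ 1.2 -0.3 -0.1] w 37.1
```

View pics/side3.png

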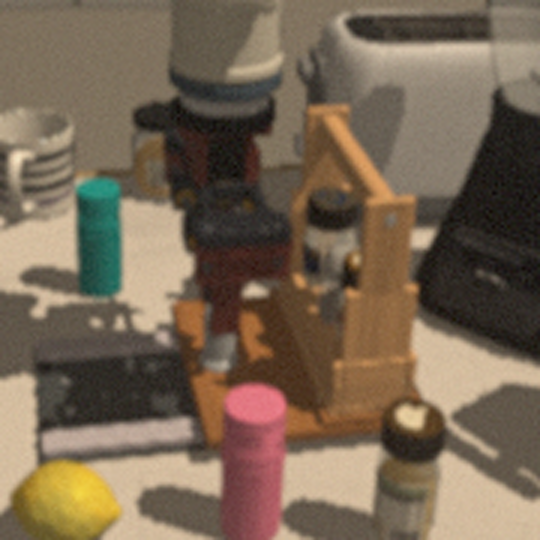

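Request:
{"op": "servo_tool", "data": {
  "plan": [
    [[0,0,0,0,0,0,1.5],[0,0,0,0,0,0,1.5],[0,0,0,0,0,0,1.5],[0,0,0,0,0,0,1.5]]
  ]
}}

```text
t: 3.4
ee_pos: [553.3, -39.1, 50.4]
orientation: [1.168, 1.24, -1.164]
ft_force: [-1.0, 16.8, 3.8]
width: 23.2
```

```bash
python3 - <<'E'
from h import *
goal([435,-46.7,50],np.pi/2+.06)
for i in range(3):
    ctrl.get_image("top");o=ctrl.get_obs();print(o["ee_pos"],o["ft_force"],o["width"])
E
```

```text
q6 1.413 pos [553.3 -39.1  50.4] shift cm [  0.04 -11.85   0.05] turn [3.141 0.001 0.006] f [-1.  16.8  3.8] w 23.2
q6 1.413 pos [553.3 -39.1  50.4] shift cm [  0.04 -11.85   0.05] turn [-0.    -0.004  0.001] f [-1.  16.8  3.8] w 23.2
[553.305 -39.135  50.352] [ 0.156 16.775  1.572] 23.451225363215684
[553.309 -39.099  50.356] [ 0.093 16.457  2.346] 23.648928440158688
[553.282 -39.12   50.343] [ 0.139 17.531  1.729] 23.02690172838623
```

```bash
python3 - <<'E'
from h import *
import cv2
im=ctrl.get_image("side")[:,:,::-1][190:270,220:320];a=cv2.resize(im,None,fx=6,fy=6,interpolation=2)
im=ctrl.get_image("top")[:,:,::-1];cv2.imwrite("pics/top4.png",cv2.resize(im[130:250,220:340],None,fx=5,fy=5,interpolation=2))
cv2.imwrite("pics/side4.png",a)
E
```

```text
(no output)
```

View pics/side4.png

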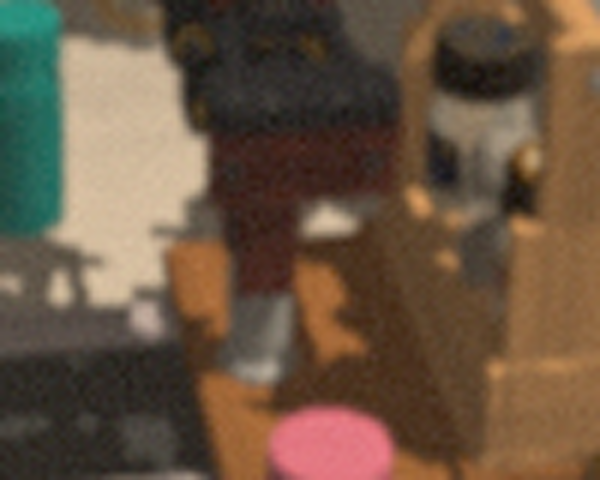

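View pics/top4.png

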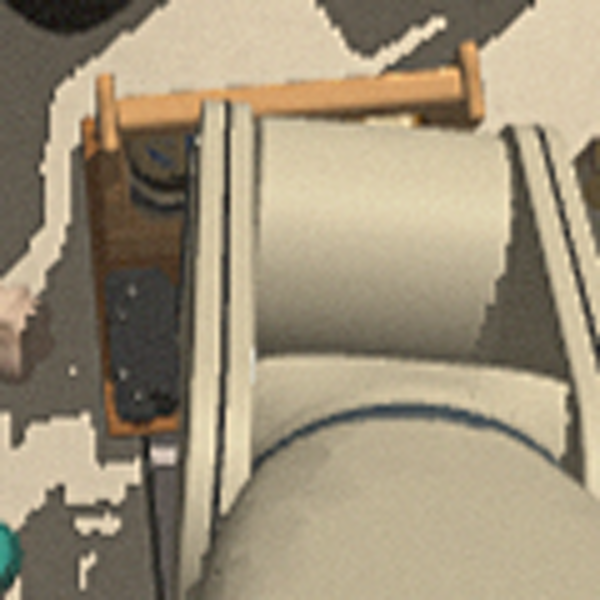

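Request:
{"op": "servo_tool", "data": {
  "plan": [
    [[0,-0.2,-0.15,0,0,0,1.5],[0,-0.6,-0.2,0,0,0,1.5],[0,-1.2,-0.2,0,0,0,1.5],[0,-1.9,-0.2,0,0,0,1.5],[0,-2.7,-0.2,0,0,0,1.5],[0,-3.5,-0.2,0,0,0,1.5],[0,-4.2,-0.2,0,0,0,1.5],[0,-4.5,-0.2,0,0,0,1.5]]
  ]
}}

```text
t: 4.32
ee_pos: [508.0, -42.0, 50.4]
orientation: [1.166, 1.238, -1.164]
ft_force: [1.8, 6.1, -1.3]
width: 23.4
```

```bash
python3 - <<'E'
from h import *
import cv2
im=ctrl.get_image("side")[:,:,::-1]
goal([435,-46.7,50],np.pi/2+.06)
a=im[130:310,190:370]
cv2.imwrite("pics/side5.png",cv2.resize(a,None,fx=3,fy=3,interpolation=2))
E
```

```text
q6 1.402 pos [507.6 -42.   50.4] shift cm [ 0.04 -7.28  0.03] turn [-3.141 -0.001 -0.002] f [-1.2  5.6  1.8] w 23.3
q6 1.402 pos [507.6 -42.   50.4] shift cm [ 0.04 -7.28  0.03] turn [ 0.    -0.001  0.001] f [-1.2  5.6  1.8] w 23.3
```

View pics/side5.png

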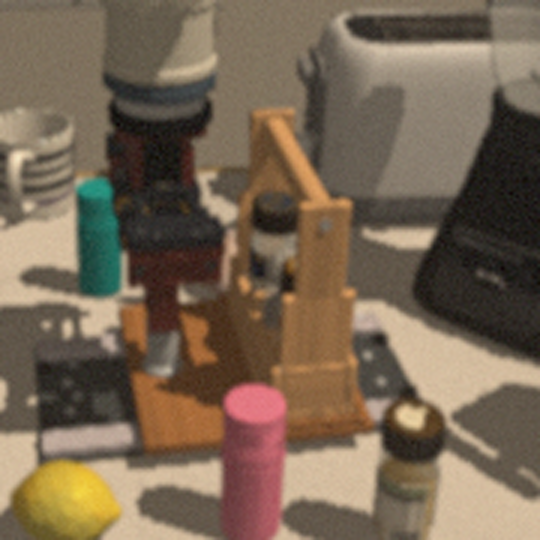

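The carriage and caddy are moving together. I'll pull the rest of the way to the stop.

Request:
{"op": "servo_tool", "data": {
  "plan": [
    [[0,-0.5,-0.05,0,0,0,1.5],[0,-1.2,-0.05,0,0,0,1.5],[0,-2.1,-0.05,0,0,0,1.5],[0,-3.1,-0.05,0,0,0,1.5],[0,-4.1,-0.05,0,0,0,1.5],[0,-5.1,-0.05,0,0,0,1.5],[0,-5.9,-0.05,0,0,0,1.5],[0,-6.5,-0.05,0,0,0,1.5]]
  ]
}}

```text
t: 5.03
ee_pos: [442.3, -46.3, 50.4]
orientation: [1.164, 1.238, -1.165]
ft_force: [2.0, 3.2, -3.3]
width: 23.4
```

Request:
{"op": "servo_tool", "data": {
  "plan": [
    [[0,-0.3,0,0,0,0,1.5],[0,-0.6,0,0,0,0,1.5],[0,-0.9,0,0,0,0,1.5],[0,-1.1,0,0,0,0,1.5],[0,-1.3,0,0,0,0,1.5],[0,-1.3,0,0,0,0,1.5]]
  ]
}}

```text
t: 5.53
ee_pos: [433.6, -47.0, 50.6]
orientation: [1.167, 1.233, -1.161]
ft_force: [9.7, 6.3, -11.7]
width: 23.0
```

```bash
python3 - <<'E'
from h import *
import cv2
im=ctrl.get_image("side")[:,:,::-1]
goal([435,-46.7,50],np.pi/2+.06)
a=im[130:310,190:370]
cv2.imwrite("pics/side6.png",cv2.resize(a,None,fx=3,fy=3,interpolation=2))
E
```

```text
q6 1.374 pos [433.6 -47.   50.5] shift cm [ 0.05  0.14 -0.02] turn [-3.141  0.008  0.   ] f [  9.8   6.9 -11.9] w 23.0
q6 1.374 pos [433.6 -47.   50.5] shift cm [ 0.05  0.14 -0.02] turn [ 0.     0.    -0.005] f [  9.8   6.9 -11.9] w 23.0
```

View pics/side6.png

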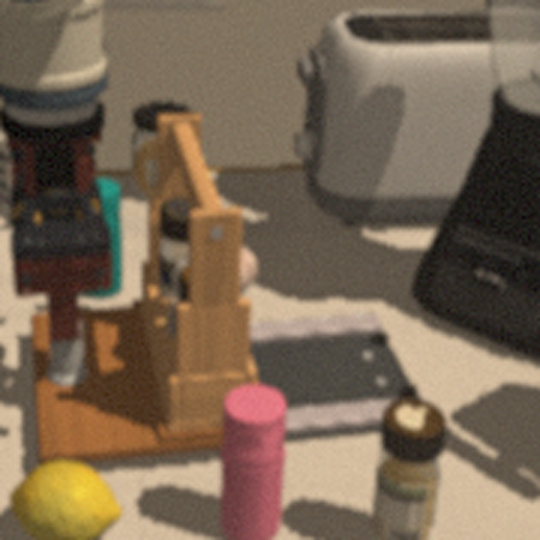

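The carriage is at the stop (119.7 mm of travel, x force about 10 N) and the caddy is standing in its recess. I'll relax the pull, hold, then release.

Request:
{"op": "servo_tool", "data": {
  "plan": [
    [[0,0.15,-0.05,0,0,0,1.5],[0,0.15,-0.05,0,0,0,1.5],[0,0.15,-0.05,0,0,0,1.5],[0,0.15,-0.05,0,0,0,4],[0,0.15,-0.05,0,0,0,6],[0,0.15,-0.05,0,0,0,7],[0,0.15,-0.05,0,0,0,7],[0,0.15,-0.05,0,0,0,7]]
  ]
}}

```text
t: 6.25
ee_pos: [431.7, -46.5, 50.4]
orientation: [1.164, 1.238, -1.165]
ft_force: [-0.1, -0.2, -0.4]
width: 52.9
```

```bash
python3 - <<'E'
from h import *
goal([435,-46.7,290],np.pi/2+.06)
E
```

```text
q6 1.375 pos [431.7 -46.5  50.4] shift cm [-23.96   0.31   0.04] turn [-3.141 -0.001 -0.   ] f [-0.1 -0.2 -0.4] w 52.9
q6 1.375 pos [431.7 -46.5  50.4] shift cm [-23.96   0.31   0.04] turn [ 0.001 -0.     0.001] f [-0.1 -0.2 -0.4] w 52.9
```

Request:
{"op": "servo_tool", "data": {
  "plan": [
    [[-1.5,0,0,0,0,0,7],[-4.5,0,0,0,0,0,7],[-8,0,0,0,0,0,7],[-12,0,0,0,0,0,7],[-16,0,0,0,0,0,7],[-20,0,0,0,0,0,7],[-23,0,0,0,0,0,7],[-24,0,0,0,0,0,7]]
  ]
}}

```text
t: 6.92
ee_pos: [434.1, -46.8, 295.2]
orientation: [1.167, 1.231, -1.159]
ft_force: [-0.2, 0.6, 0.5]
width: 70.1
```

```bash
python3 - <<'E'
from h import *
import cv2
for n in("side","top"):
    im=ctrl.get_image(n)[:,:,::-1]
    a=im[120:280,190:370] if n=="top" else im[130:310,160:340]
    cv2.imwrite(f"pics/{n}7.png",cv2.resize(a,None,fx=3.75 if n=="top" else 3.3333,fy=3.75 if n=="top" else 3.3333,interpolation=2))
goal([535,-41,290],.06)
E
```

```text
q6 1.375 pos [433.1 -46.7 292. ] shift cm [ 0.25 10.21  0.05] turn [-1.57   0.004 -0.003] f [ 0.4 -0.8 -0.1] w 70.6
q6 1.375 pos [433.1 -46.7 292. ] shift cm [ 0.25 10.21  0.05] turn [ 1.572 -0.003 -0.004] f [ 0.4 -0.8 -0.1] w 70.6
```

View pics/side7.png

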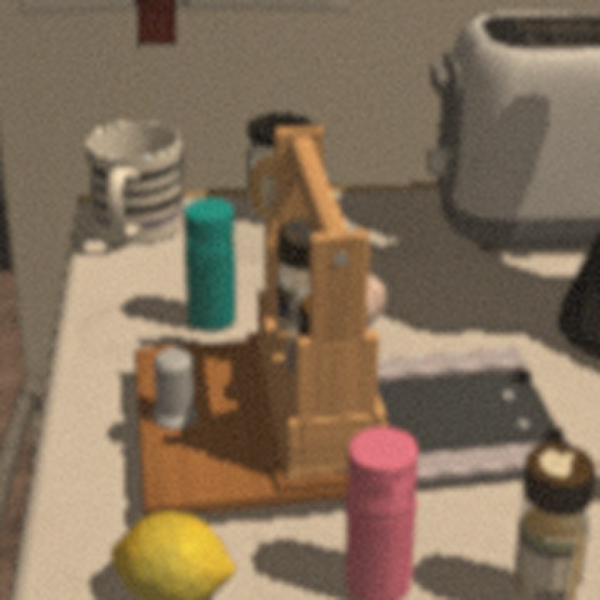

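View pics/top7.png

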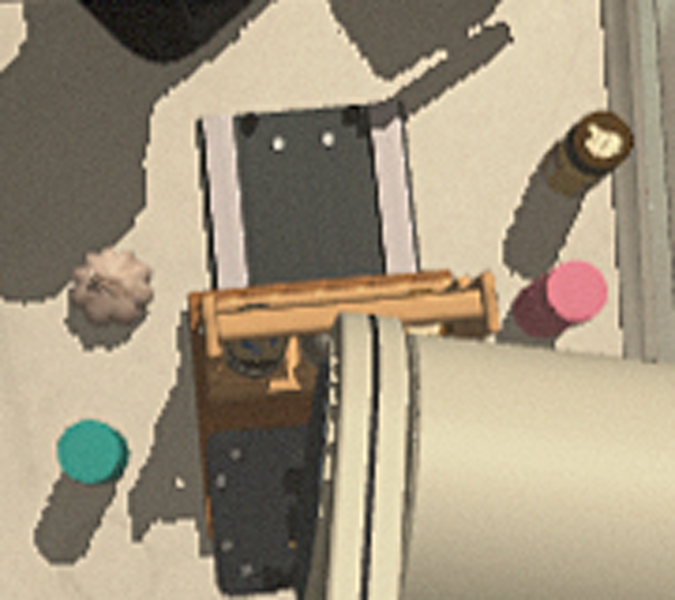

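```bash
python3 - <<'E'
from h import *
T=lambda u,v:((u+.5)/3.75-.5+190,(v+.5)/3.75-.5+120)
S=lambda u,v:((u+.5)/3.3333-.5+160,(v+.5)/3.3333-.5+130)
P={k:onz("top",*T(*k),200) for k in((216,311),(482,286),(216,337),(482,312))}
for k in P:print(k,P[k])
v=list(P.values());d=v[0]-v[1];print("mean",np.mean(v,0),"yaw",np.arctan2(-d[0],d[1]),np.linalg.norm(d))
print("knob side",onz("side",*S(174,355),76))
# side bar: right end top at board ~ (333,232), left ~(298,135)
print("bar in side",[onz("side",*S(*p),202) for p in((298,137),(336,232))])
for p in([535,-41+76,202],[535,-41-76,202]):
    q=proj("side",np.array(p));print((q-[160,130]+.5)*3.3333)
im=ctrl.get_obs();
E
```

```text
(216, 311) [538.549  35.385 200.   ]
(482, 286) [ 549.707 -117.528  200.   ]
(216, 337) [523.61   35.715 200.   ]
(482, 312) [ 534.691 -116.825  200.   ]
mean [536.639 -40.813 200.   ] yaw 0.07283711199200342 153.32004699650878
knob side [434.182 -47.789  76.   ]
bar in side [array([525.157,  30.195, 202.   ]), array([ 536.648, -113.463,  202.   ])]
[311.842 134.389]
[334.392 235.358]
```

Request:
{"op": "servo_tool", "data": {
  "plan": [
    [[0,0,0,-0.1,0,0,8.7],[0,0.8,0,-0.2,0,0,8.7],[0,1.8,0,-0.32,0,0,8.7],[0,3,0,-0.44,0,0,8.7],[0,4.2,0,-0.56,0,0,8.7],[0,5.4,0,-0.68,0,0,8.7],[0,6.6,0,-0.8,0,0,8.7],[0,7.8,0,-0.9,0,0,8.7]]
  ]
}}

```text
t: 7.68
ee_pos: [509.0, -41.6, 287.2]
orientation: [0.473, 1.524, -0.474]
ft_force: [0.2, -0.1, -0.4]
width: 86.9
```

```bash
python3 - <<'E'
from h import *
goal([536,-41,290],.07)
E
```

```text
q6 0.499 pos [509.  -41.6 287.2] shift cm [-0.3   1.58  2.19] turn [-0.674 -0.005  0.001] f [ 0.2 -0.1 -0.4] w 86.9
q6 0.499 pos [509.  -41.6 287.2] shift cm [-0.3   1.58  2.19] turn [2.468 0.001 0.007] f [ 0.2 -0.1 -0.4] w 86.9
```

Request:
{"op": "servo_tool", "data": {
  "plan": [
    [[0,0.4,0.5,-0.12,0,0,8.7],[0,0.8,1,-0.24,0,0,8.7],[0,1.2,1.6,-0.36,0,0,8.7],[0,1.6,2.2,-0.48,0,0,8.7],[0,1.6,2.2,-0.58,0,0,8.7],[0,1.6,2.2,-0.67,0,0,8.7],[0,1.6,2.2,-0.67,0,0,8.7],[0,1.6,2.2,-0.67,0,0,8.7]]
  ]
}}

```text
t: 8.35
ee_pos: [536.1, -41.2, 288.0]
orientation: [-0.045, 1.574, 0.045]
ft_force: [0.4, 0.8, -1.1]
width: 87.0
```

```bash
python3 - <<'E'
from h import *
import cv2
for n in("side","top"):
    im=ctrl.get_image(n)[:,:,::-1]
    a=im[120:280,190:370] if n=="top" else im[90:270,160:340]
    cv2.imwrite(f"pics/{n}8.png",cv2.resize(a,None,fx=3.75 if n=="top" else 3.3333,fy=3.75 if n=="top" else 3.3333,interpolation=2))
goal([536,-41,184],.07)
E
```

```text
q6 -0.156 pos [536.5 -41.2 289. ] shift cm [10.5   0.02 -0.03] turn [-0.012 -0.002 -0.   ] f [-0.3  0.2  0.6] w 87.1
q6 -0.156 pos [536.5 -41.2 289. ] shift cm [10.5   0.02 -0.03] turn [ 3.129 -0.001  0.004] f [-0.3  0.2  0.6] w 87.1
```

View pics/side8.png

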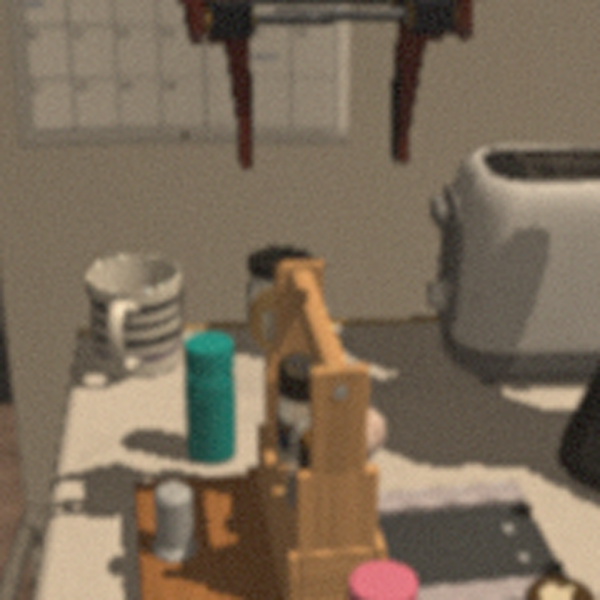

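View pics/top8.png

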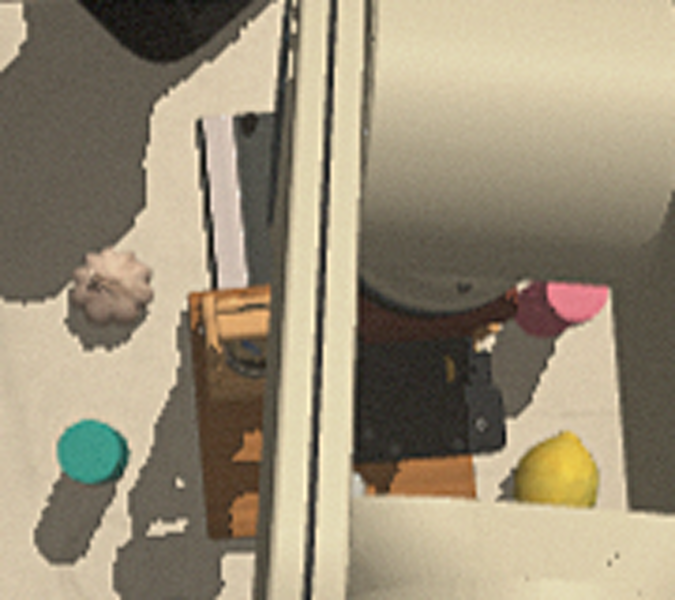

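The open fingers straddle the bar: their tips are at columns 245 and 400 of the side crop, with the bar at about 315. I'll go down.

Request:
{"op": "servo_tool", "data": {
  "plan": [
    [[1.2,0,0,-0.01,0,0,8.7],[3,0,0,-0.01,0,0,8.7],[5,0,0,-0.01,0,0,8.7],[7,0,0,-0.01,0,0,8.7],[8.8,0,0,-0.01,0,0,8.7],[10,0,0,-0.01,0,0,8.7],[10.5,0,0,-0.01,0,0,8.7],[10.5,0,0,-0.01,0,0,6]]
  ]
}}

```text
t: 9.12
ee_pos: [536.2, -41.2, 184.0]
orientation: [-0.054, 1.573, 0.054]
ft_force: [0.3, -0.1, -0.0]
width: 83.0
```

Request:
{"op": "servo_tool", "data": {
  "plan": [
    [[0,0,0,0,0,0,4],[0,0,0,0,0,0,4],[0,0,0,0,0,0,4],[0,0,0,0,0,0,4],[0,0,0,0,0,0,4],[0,0,0,0,0,0,4]]
  ]
}}

```text
t: 9.62
ee_pos: [537.4, -41.3, 185.8]
orientation: [-0.055, 1.569, 0.055]
ft_force: [-0.0, 0.5, 0.3]
width: 43.8
```

```bash
python3 - <<'E'
from h import *
import cv2
im=ctrl.get_image("side")[:,:,::-1]
a=im[130:250,190:310]
cv2.imwrite("pics/side9.png",cv2.resize(a,None,fx=5,fy=5,interpolation=2))
goal([536,-41,184],.07)
for i in range(2):
    ctrl.get_image("top");o=ctrl.get_obs();print(o["ee_pos"],o["ft_force"],o["width"])
E
```

```text
q6 -0.169 pos [537.3 -41.3 185.7] shift cm [ 0.16  0.04 -0.13] turn [-0.  0.  0.] f [ 0.5 -0.2  0.3] w 41.4
q6 -0.169 pos [537.3 -41.3 185.7] shift cm [ 0.16  0.04 -0.13] turn [ 3.142  0.    -0.001] f [ 0.5 -0.2  0.3] w 41.4
[537.288 -41.282 185.576] [ 0.093 -0.845  0.098] 40.54059414965813
[537.273 -41.262 185.49 ] [0.076 0.565 0.696] 39.82845672312536
```

View pics/side9.png

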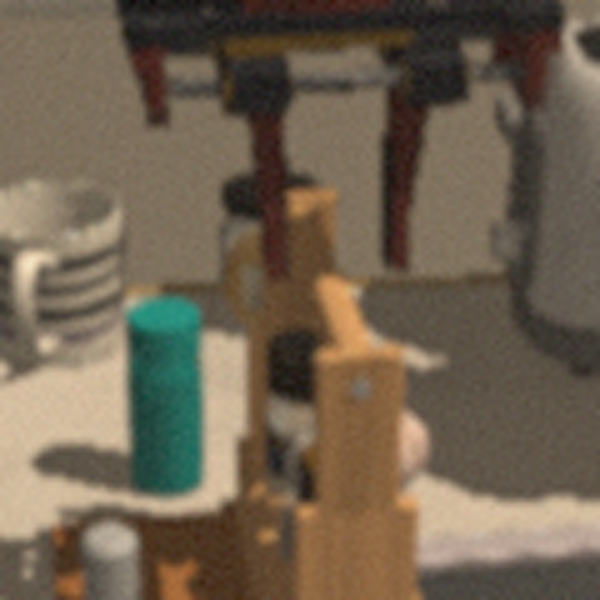

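Request:
{"op": "servo_tool", "data": {
  "plan": [
    [[0,0,0,0,0,0,0.5],[0,0,0,0,0,0,0.5],[0,0,0,0,0,0,0.5],[0,0,0,0,0,0,0.5],[0,0,0,0,0,0,0.5],[0,0,0,0,0,0,0.5],[0,0,0,0,0,0,0.5],[0,0,0,0,0,0,0.5]]
  ]
}}

```text
t: 10.43
ee_pos: [537.2, -41.3, 185.4]
orientation: [-0.055, 1.57, 0.055]
ft_force: [-0.9, 0.2, 0.2]
width: 5.1
```

```bash
python3 - <<'E'
from h import *
import cv2
im=ctrl.get_image("side")[:,:,::-1]
a=im[130:280,180:330]
cv2.imwrite("pics/side10.png",cv2.resize(a,None,fx=4,fy=4,interpolation=2))
goal([536,-41,184],.07)
E
```

```text
q6 -0.169 pos [537.2 -41.2 185.4] shift cm [ 0.14  0.03 -0.12] turn [ 0. -0. -0.] f [-0.5 -0.5  0. ] w 5.0
q6 -0.169 pos [537.2 -41.2 185.4] shift cm [ 0.14  0.03 -0.12] turn [-3.142  0.    -0.   ] f [-0.5 -0.5  0. ] w 5.0
```

View pics/side10.png

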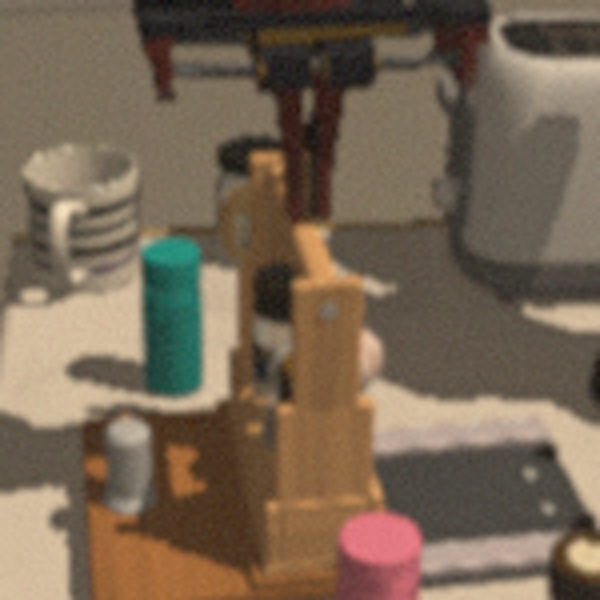

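```bash
python3 - <<'E'
from h import *
import cv2
for p in([537,-41,171],[537,-41,190],[536,-41,202],[536,-41,180],[531,35,202],[541,-117,202],[431,-47,76]):
    print(p,(proj("side",np.array(p,float))-[180,130]+.5)*4)
im=ctrl.get_image("side")[:,:,::-1]
a=im[150:220,230:290]
cv2.imwrite("pics/side11.png",cv2.resize(a,None,fx=8.5,fy=8.5,interpolation=2))
im=ctrl.get_image("top")[:,:,::-1]
a=im[120:280,190:370]
cv2.imwrite("pics/top11.png",cv2.resize(a,None,fx=3.75,fy=3.75,interpolation=2))
E
```

```text
[537, -41, 171] [309.577 267.267]
[537, -41, 190] [310.006 236.481]
[536, -41, 202] [308.453 216.774]
[536, -41, 180] [307.971 252.821]
[531, 35, 202] [287.449 161.458]
[541, -117, 202] [333.223 282.012]
[431, -47, 76] [123.811 426.079]
```

View pics/side11.png

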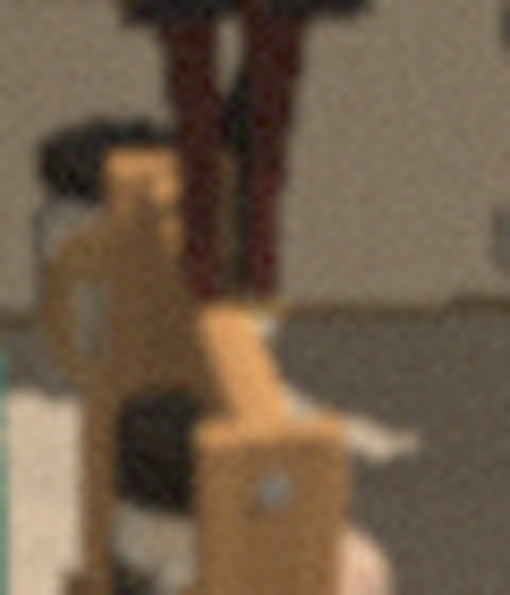

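View pics/top11.png

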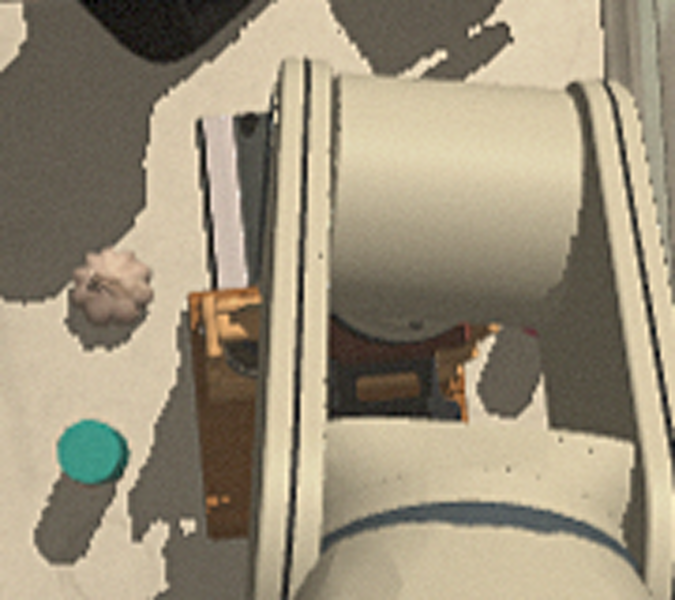

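```bash
python3 - <<'E'
from h import *
print("s8 tips expect",[proj("side",np.array([536.+s*48,-41.2+s*3,275])) for s in(-1,1)],"seen (233.5,139.5),(280,138)")
for z in (275,285,295,305,310):print(z,proj("side",np.array([584.,-38,z])))
print("s9 open 41", [proj("side",np.array([537.+s*25,-41.2,171])) for s in(-1,1)],"seen",(190+280/5,130+275/5),(190+395/5,130+268/5))
print("s10 tip z:",[(z,proj("side",np.array([537.,-41,z]))) for z in(171,185,195,205)],"seen row",185.5)
print("knob grip near finger tip",[(z,proj("side",np.array([553.,-60,z]))) for z in(36,50,60,70)],"seen red end row 238.5, grey end 253")
print("open over knob, near finger",[(z,proj("side",np.array([554.,-87,z]))) for z in(189,199,209,219)],[(z,proj("side",np.array([554.,10,z]))) for z in(189,209)],"seen 268,185")
E
```

```text
s8 tips expect [array([234.146, 153.321]), array([279.544, 151.2  ])] seen (233.5,139.5),(280,138)
275 [279.53  151.167]
285 [279.714 146.689]
295 [279.9   142.161]
305 [280.088 137.583]
310 [280.183 135.275]
s9 open 41 [array([245.627, 196.745]), array([268.12 , 195.973])] seen (246.0, 185.0) (269.0, 183.6)
s10 tip z: [(171, array([256.894, 196.317])), (185, array([256.973, 190.661])), (195, array([257.03 , 186.569])), (205, array([257.088, 182.434]))] seen row 185.5
knob grip near finger tip [(36, array([263.816, 251.305])), (50, array([263.94 , 246.316])), (60, array([264.029, 242.71 ])), (70, array([264.119, 239.067]))] seen red end row 238.5, grey end 253
open over knob, near finger [(189, array([267.268, 198.538])), (199, array([267.385, 194.274])), (209, array([267.504, 189.963])), (219, array([267.624, 185.602]))] [(189, array([262.136, 179.031])), (209, array([262.297, 171.119]))] seen 268,185
```

The fingers closed on nothing. In every picture the visible tips are about 28 mm higher than the stated tool frame gives, at TCP +13 mm instead of −14 mm. They closed just above the bar, and on the knob they held only its top few millimetres. I'll lift, reopen and go that much lower.

Request:
{"op": "servo_tool", "data": {
  "plan": [
    [[-1,0,0,0,0,0,7],[-2,0,-0.1,0,0,0,7],[-2,0,-0.1,0,0,0,7],[-2,0,-0.1,0,0,0,7],[-2,0,-0.1,0,0,0,7],[-2,0,-0.1,0,0,0,7],[-2,0,-0.1,0,0,0,7],[-2,0,-0.1,0,0,0,7]]
  ]
}}

```text
t: 11.25
ee_pos: [536.0, -41.3, 205.1]
orientation: [-0.055, 1.571, 0.055]
ft_force: [0.0, 0.1, 1.3]
width: 54.7
```

Request:
{"op": "servo_tool", "data": {
  "plan": [
    [[0,0,0,0,0,0,7],[0,0,0,0,0,0,7],[0.5,0,0,0,0,0,7],[1,0,0,0,0,0,7],[1.5,0,0,0,0,0,7],[2,0,0,0,0,0,7],[2.5,0,0,0,0,0,7],[2.5,0,0,0,0,0,7]]
  ]
}}

```text
t: 11.92
ee_pos: [535.4, -41.3, 179.0]
orientation: [-0.055, 1.572, 0.055]
ft_force: [0.5, 0.5, 0.3]
width: 70.2
```

```bash
python3 - <<'E'
from h import *
import cv2
im=ctrl.get_image("side")[:,:,::-1]
a=im[130:280,180:330]
cv2.imwrite("pics/side12.png",cv2.resize(a,None,fx=4,fy=4,interpolation=2))
goal([536,-41,158],.07)
E
```

```text
q6 -0.169 pos [535.7 -41.3 179.6] shift cm [2.16 0.03 0.03] turn [-0.    -0.002 -0.   ] f [ 0.1  0.7 -0.2] w 70.1
q6 -0.169 pos [535.7 -41.3 179.6] shift cm [2.16 0.03 0.03] turn [ 3.142 -0.     0.002] f [ 0.1  0.7 -0.2] w 70.1
```

View pics/side12.png

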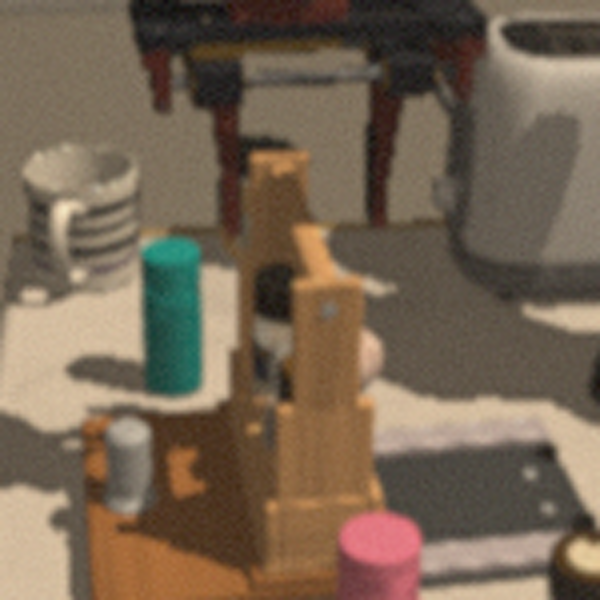

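Request:
{"op": "servo_tool", "data": {
  "plan": [
    [[0.4,0,0,0,0,0,7],[0.9,0,0,0,0,0,7],[1.4,0,0,0,0,0,7],[1.8,0,0,0,0,0,7],[2.1,0,0,0,0,0,7],[2.2,0,0,0,0,0,7]]
  ]
}}

```text
t: 12.47
ee_pos: [535.8, -41.3, 157.7]
orientation: [-0.055, 1.571, 0.055]
ft_force: [1.3, -1.4, -0.2]
width: 70.2
```

Request:
{"op": "servo_tool", "data": {
  "plan": [
    [[0,0,0,0,0,0,0.5],[0,0,0,0,0,0,0.5],[0,0,0,0,0,0,0.5],[0,0,0,0,0,0,0.5],[0,0,0,0,0,0,0.5],[0,0,0,0,0,0,0.5],[0,0,0,0,0,0,0.5],[0,0,0,0,0,0,0.5]]
  ]
}}

```text
t: 13.13
ee_pos: [536.2, -41.3, 158.4]
orientation: [-0.055, 1.57, 0.055]
ft_force: [-0.3, -0.1, 0.1]
width: 20.2
```

Request:
{"op": "servo_tool", "data": {
  "plan": [
    [[0,0,0,0,0,0,0.5],[0,0,0,0,0,0,0.5],[0,0,0,0,0,0,0.5],[0,0,0,0,0,0,0.5]]
  ]
}}

```text
t: 13.47
ee_pos: [535.8, -41.3, 158.3]
orientation: [-0.055, 1.571, 0.055]
ft_force: [-1.2, -0.3, 1.5]
width: 15.5
```

```bash
python3 - <<'E'
from h import *
import cv2
im=ctrl.get_image("side")[:,:,::-1]
a=im[130:280,180:330]
cv2.imwrite("pics/side13.png",cv2.resize(a,None,fx=4,fy=4,interpolation=2))
goal([536,-41,158],.07)
E
```

```text
q6 -0.169 pos [535.9 -41.4 158.3] shift cm [0.03 0.04 0.01] turn [-0.    -0.001 -0.   ] f [-1.4 -0.3  0.7] w 15.6
q6 -0.169 pos [535.9 -41.4 158.3] shift cm [0.03 0.04 0.01] turn [ 3.142 -0.     0.001] f [-1.4 -0.3  0.7] w 15.6
```

View pics/side13.png

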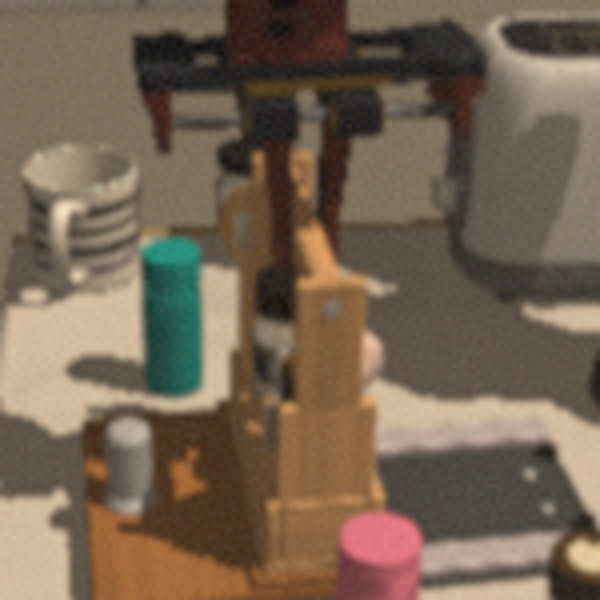

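The width is 15.6 mm and the fingers are on both sides of the bar, so it is gripped. I'll do a small test lift first.

Request:
{"op": "servo_tool", "data": {
  "plan": [
    [[-0.2,0,0,0,0,0,0.5],[-0.5,0,0,0,0,0,0.5],[-0.9,0,0,0,0,0,0.5],[-1.3,0,0,0,0,0,0.5],[-1.6,0,0,0,0,0,0.5],[-1.8,0,0,0,0,0,0.5],[-1.8,0,0,0,0,0,0.5]]
  ]
}}

```text
t: 14.1
ee_pos: [536.6, -41.3, 177.0]
orientation: [-0.055, 1.569, 0.055]
ft_force: [-0.2, 0.4, -7.5]
width: 15.7
```

```bash
python3 - <<'E'
from h import *
import cv2
im=ctrl.get_image("side")[:,:,::-1]
a=im[130:280,180:330]
cv2.imwrite("pics/side14.png",cv2.resize(a,None,fx=4,fy=4,interpolation=2))
goal([536,-41,258],.07)
E
```

```text
q6 -0.169 pos [536.4 -41.4 176.7] shift cm [-8.13  0.04 -0.03] turn [-0.     0.001  0.   ] f [-0.2 -0.6 -8. ] w 15.8
q6 -0.169 pos [536.4 -41.4 176.7] shift cm [-8.13  0.04 -0.03] turn [ 3.142  0.    -0.001] f [-0.2 -0.6 -8. ] w 15.8
```

View pics/side14.png

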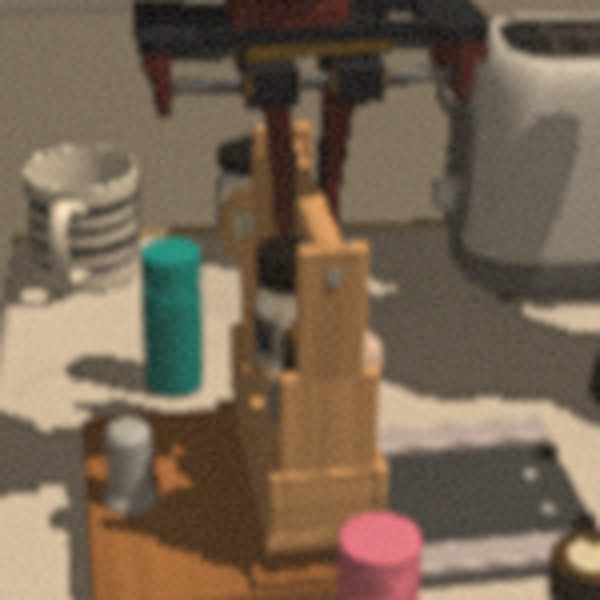

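The load is about 8 N, which is the whole caddy, and it hangs level. I'll continue up, easing back slightly from the cabinet.

Request:
{"op": "servo_tool", "data": {
  "plan": [
    [[-0.3,0,-0.1,0,0,0,0.5],[-0.8,0,-0.3,0,0,0,0.5],[-1.4,0,-0.6,0,0,0,0.5],[-2,0,-0.9,0,0,0,0.5],[-2.6,0,-1.2,0,0,0,0.5],[-3.2,0,-1.5,0,0,0,0.5],[-3.7,0,-1.7,0,0,0,0.5],[-4,0,-1.8,0,0,0,0.5]]
  ]
}}

```text
t: 14.82
ee_pos: [518.2, -42.6, 217.4]
orientation: [-0.055, 1.569, 0.055]
ft_force: [-0.4, 0.7, -7.1]
width: 15.7
```

Request:
{"op": "servo_tool", "data": {
  "plan": [
    [[-0.3,0,-0.1,0,0,0,0.5],[-0.8,0,-0.3,0,0,0,0.5],[-1.5,0,-0.6,0,0,0,0.5],[-2.2,0,-0.8,0,0,0,0.5],[-2.9,0,-1,0,0,0,0.5],[-3.5,0,-1.1,0,0,0,0.5],[-4,0,-1.2,0,0,0,0.5],[-4.2,0,-1.2,0,0,0,0.5]]
  ]
}}

```text
t: 15.48
ee_pos: [506.6, -43.5, 259.5]
orientation: [-0.055, 1.569, 0.055]
ft_force: [0.6, 0.1, -7.3]
width: 15.8
```

Request:
{"op": "servo_tool", "data": {
  "plan": [
    [[0,0,0,0,0,0,0.5],[0,0,0,0,0,0,0.5],[0,0,0,0,0,0,0.5],[0,0,0,0,0,0,0.5],[0,0,0,0,0,0,0.5],[0,0,0,0,0,0,0.5],[0,0,0,0,0,0,0.5],[0,0,0,0,0,0,0.5]]
  ]
}}

```text
t: 16.15
ee_pos: [506.3, -43.4, 258.3]
orientation: [-0.055, 1.57, 0.055]
ft_force: [-0.2, 0.7, -6.9]
width: 16.0
```

```bash
python3 - <<'E'
from h import *
import cv2
im=ctrl.get_image("side")[:,:,::-1]
a=im[90:290,160:340]
cv2.imwrite("pics/side15.png",cv2.resize(a,None,fx=3,fy=3,interpolation=2))
im=ctrl.get_image("top")[:,:,::-1];cv2.imwrite("pics/top15.png",cv2.resize(im,(768,576),interpolation=2))
goal([536,-41,258],.07);print(ctrl.get_obs()["qvel"],ctrl.get_obs()["t"])
E
```

```text
q6 -0.179 pos [506.3 -43.4 258.4] shift cm [0.04 0.03 2.98] turn [ 0. -0. -0.] f [ 0.2  0.2 -7.6] w 16.0
q6 -0.179 pos [506.3 -43.4 258.4] shift cm [0.04 0.03 2.98] turn [-3.142  0.    -0.   ] f [ 0.2  0.2 -7.6] w 16.0
[ 0.    -0.001  0.001 -0.001  0.001  0.001] 16.25
```

View pics/side15.png

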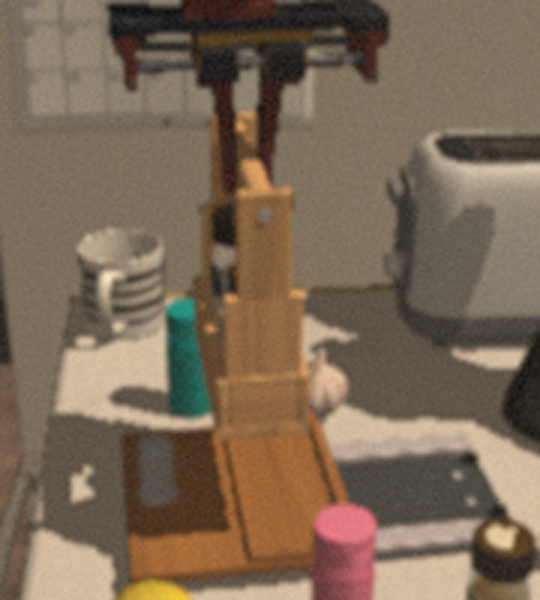

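View pics/top15.png

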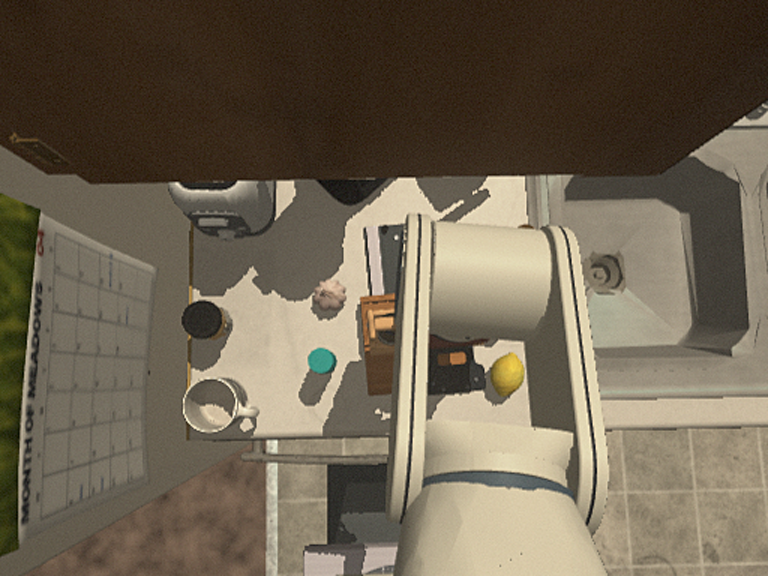

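The caddy hangs level and clear of the carriage. The knob top is at the same pixel as right after the pull (212,236), so the carriage is still out. The bystanders look undisturbed. I'll hand in.

```bash
python3 -c "
from workcell import ctrl
print(ctrl.close_job());o=ctrl.get_obs();print(o['ee_pos'],o['ft_force'],o['width'],o['t'])"
```

```text
the job is handed in; nothing more can be done
None
the job is handed in; nothing more can be done
```

I pulled the carriage out to its front stop with the caddy riding on it. Then I lifted the caddy about 10 cm by its bar and handed in at about 16 s while still holding it. No verdict was reported.

**Last checks:**
- **Carriage:** it travelled 119.7 mm by the measured tool position and met about 10 N at the stop. The knob was at the same pixel after the lift as after the pull.
- **Grip and load:** the fingers read 16.0 mm on the 16 mm bar. The load was steady at about 7.5 N with joint speeds near zero.
- **Caddy:** it looked level in the side view. I saw one jar upright in its cell; the other jar and the shaker were mostly hidden, but the load matches a full caddy.
- **Bystanders:** the garlic, lemon, mug, honey jar and the third spice jar showed no visible movement. I judged this by eye and did not re-measure them.

**What disagreed or failed:**
- **First bar grasp missed:** the fingers closed on nothing, reading 5 mm. The visible fingertips were about 28 mm higher than the stated tool frame puts them, so I reopened and gripped about 27 mm lower.
- **Knob grip:** for the same reason it probably held only the knob's top few millimetres (23 mm reading on a 26 mm knob), but it did not slip.

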